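# Lay out the tracker kit on its shadow-foam tiles

## Robot

A 6-joint arm with a two-finger parallel gripper is mounted at the origin on a cart in front of the work surface, level with it; the furniture and walls round the work are solid. World frame = base frame: x ahead of the robot, y to its left, z up, the work surface at z = 0. Lengths are in m, angles in degrees, forces in N, time in s.
With the tool pointing down it reaches from about 0.325 to 0.85 m from the base axis. Payload 15.5 kg.
Tool frame: the origin (TCP) lies on the mounting face of the last link; the fingertips stand 191 mm ahead of it and the grasp point (between the pads) lies 172 mm ahead of it; z points along the fingers, y is the line along which they close (so a half turn about z gives the same grasp; the last joint's range is limited). The gripper opens to 91 mm and grips with 3 to 60 N. Pads are 32 mm wide; open, the fingers measure 118 mm over their backs; the gripper's body (76 mm by 178 mm) begins 60 mm behind the grasp point.
Start: joints at [70.56, 28.281, 77.091, -0, 74.628, -5.472], TCP at [0.151, 0.607, 0.405] pointing down, gripper open.
Joint ranges: [-166.48, 166.48], [-47.26, 123.95], [12.59, 153.08], [-70.14, 250.14], [6.76, 159.57], [-176.63, 176.63]. Speed limits (degrees/s): [108.29, 108.29, 147.25, 172.46, 172.46, 172.46].

## Interface

Orientations are given as a 3x3 rotation matrix whose columns are the frame's x, y, z axes.
In Python, from bench import manip gives the robot as it stands.
- The arm moves only by the tool arm_command, never from a script. Its argument "moves" is a list that holds one entry, the list of rows, each a list of 5 numbers: the finger opening in m, from 0 to 0.0912, then the shift along the tool's x, y, z in m, then the turn about the tool's z in degrees. In form: [[[hand, dx, dy, dz, roll], ...]]. A call has 1 to 12 rows; each row is the pose to reach, as a shift and turn from the pose commanded when the call began, along the tool's axes at that moment; what a row does not reach only later rows make up. A row lasts 1/8 s, in which the tool goes at most 62.5 mm and 10.7 degrees, less where a joint would pass 70% of its speed; a pose out of reach is approached as far as the arm can. A call with a gripper value outside its range is refused whole. The fingers move at their own pace and stop on an object; "squeeze" is the grip in N (left out, the last holds). Time passes only in rows, so rows that repeat a pose let the fingers close. It gives the time, the measured TCP pose, the force, the opening and the grip force at its end, in the units of the state.
- manip.read_state(): the state, without advancing time (a new reading comes with each control period).
- manip.read_camera(name): name is "scene" or "top" or "wrist"; returns the picture (384x512x3 uint8, red, green, blue); there is no depth.
- manip.camera_info(name): a dict with "vertical_fov" (degrees; the focal length in pixels is half the picture's height over the tangent of half this angle, whatever the lens; pixels are square), "cx", "cy" (the principal point, pixels), "position" and "orientation" of the camera in the world. Camera axes: x right, y up, looking along -z (the intrinsics and any distortion apply to the point x, -y, -z); pixel columns grow to the right and rows downward; lengths in m; the calibration is good to about 2 mm. The wrist camera is an equidistant fisheye: a pixel r from the principal point sees the ray r / f radians off the axis. A picture is of the moment at which its call begins: read the wrist's pose just before it. camera_info takes no time and is no camera call; for the wrist camera it gives the pose at the moment of the call.
- manip.finish_job(): hands the job in; it is judged then, once.
The state is a dict: "t": time; "joints": joint angles; "joint_velocities": joint speeds; "joint_efforts": joint torques, N m; "eef_pos": TCP position; "eef_rot": TCP orientation; "wrist_force": force on the tool from outside, world axes, zero at the start; "wrist_torque": the same for the moment, N m; "opening": finger opening in m; "grasp_force": force on a finger pad.
Only numpy, scipy, OpenCV 4.12 (cv2) and the standard library are available. Lean on these libraries where they do the work, as an engineer would, in place of code of your own. Each camera call takes 0.05 s, during which the arm holds its last target. There are 200 camera calls.

## Task

Lay out the tracker kit: put the violet battery cell, the pale tin, the black square receiver and the white charger each on the foam tile whose yellow silhouette has its shape (small disc, large disc, square, oblong), centred on the silhouette and turned to match it. The cell must end standing upright, the others lying as they are now. Leave the solder reel and the clear jar where they stand.

Things in the scene. Friction and masses are not known exactly. Their poses are not given: they have to be found in the camera images.
- cell: violet cylindrical battery cell standing upright on its end, diameter 18 mm, height 66 mm, about 46 g; origin at the centre of its underside, z up its axis. Belongs on the small-disc tile
- tin: small closed round tin, pale with a grey band, diameter 50 mm, height 44 mm, about 120 g; origin at the centre of its underside, z up. Belongs on the large-disc tile
- receiver: flat square black receiver puck, 51 x 51 x 13 mm high, about 40 g; origin at the centre of its underside, x and y along its sides, z up. Belongs on the square tile, any of the four ways round
- charger_block: white oblong charger block, 59 mm along its x, 31 mm along its y, 20 mm high, about 45 g; origin at the centre of its underside. Best gripped across its 31 mm side. Belongs on the oblong tile, either way round
- tile_small_round: Fixed black foam tile, 76 x 76 x 6 mm, origin at the centre of its underside (top surface at z = +6 mm), flat on the worktop, turned up to 0.3 rad about z; same as the other tiles except for its flat yellow silhouette, centred on the tile and not raised: a disc of 26 mm diameter, for the cell
- tile_large_round: Fixed black foam tile, 76 x 76 x 6 mm, origin at the centre of its underside (top surface at z = +6 mm), flat on the worktop, turned up to 0.3 rad about z; same as the other tiles except for its flat yellow silhouette, centred on the tile and not raised: a disc of 58 mm diameter, for the tin
- tile_square: Fixed black foam tile, 76 x 76 x 6 mm, origin at the centre of its underside (top surface at z = +6 mm), flat on the worktop, turned up to 0.3 rad about z; same as the other tiles except for its flat yellow silhouette, centred on the tile and not raised: a square of 59 x 59 mm, sides along the tile's x and y, for the receiver
- tile_oblong: Fixed black foam tile, 76 x 76 x 6 mm, origin at the centre of its underside (top surface at z = +6 mm), flat on the worktop, turned up to 0.3 rad about z; same as the other tiles except for its flat yellow silhouette, centred on the tile and not raised: an oblong of 67 mm along the tile's x by 39 mm along its y, for the charger
- reel: bystander: reel of bright solder wire with black flanges, standing on a flange, diameter 62 mm, height 40 mm; origin at the centre of its underside. Stands between the fixed black tool tote (on the left near side, 170 mm high; the arm starts on its far left, so cross over it) and the fixed green tub (130 mm high). To be left alone
- jar: bystander: clear jar with blue connector caps in it, diameter 42 mm, height 56 mm; origin at the centre of its underside. To be left alone
There are look-alikes about, which are no part of the job. Leave any blue look-alike of the tile_small_round alone.

How it is judged:
By the outcome, as a careful person would: the job done as asked, in the order asked, and still so for the second after the job is handed in, with the robot touching nothing.
It also fails if it takes over 115 s, if anything falls off the work surface, if the arm or the gripper's body presses on something with over 40 N, if the wrist force passes 120 N, or if a joint passes its speed limit or range.

## Working session

There is one attempt and no reset: what is moved stays moved. The work goes in short steps, Python scripts to look and compute and a tool call to move; the robot and the scene stay as the last step left them, time stands still between calls to the robot, and variables do not carry over. Pictures are saved under pics/ and viewed, at most 14 in all, crops included, and the job is handed in when it is done.

Besides the shell and the picture viewer there is one more tool, called after "Request:" as name(argument=value, ...), one argument or row to a line, values as JSON. arm_command: Moves the arm, as the interface text tells. Its arguments: {"type":"object","properties":{"moves":{"type":"array","items":{"type":"array","items":{"type":"array","items":{"type":"number"}}}},"squeeze":{"type":"number"}},"required":["moves"]}

```bash
mkdir -p pics; cat > h.py <<'E'
import numpy as np, cv2
from bench import manip
def snap(n,f):
    i=manip.camera_info(n); im=np.array(manip.read_camera(n)); cv2.imwrite(f'pics/{f}.png',im[:,:,::-1]); return im,i
def ray(i,u,v,fish=False):
    H=384; f=H/2/np.tan(np.radians(i['vertical_fov'])/2)
    a=np.array([u-i['cx'],v-i['cy']],float)
    if fish:
        r=np.hypot(*a); th=r/f; d=np.array([*(a/r*np.sin(th) if r>1e-9 else [0,0]),np.cos(th)])
    else: d=np.array([a[0]/f,a[1]/f,1.])
    d=np.array([d[0],-d[1],-d[2]])
    return np.array(i['position']),np.array(i['orientation'])@d
def hit(i,u,v,z,fish=False):
    p,d=ray(i,u,v,fish); return (p+d*(z-p[2])/d[2])[:2]
E
python3 - <<'E'
from h import *
for n in('top','scene','wrist'):
    im,i=snap(n,n+'0'); print(n,{k:np.round(v,3).tolist() if not isinstance(v,str) else v for k,v in i.items()})
    if n!='wrist': cv2.imwrite(f'pics/{n}0b.png',cv2.resize(im[:,:,::-1],(800,600),interpolation=cv2.INTER_CUBIC))
print(manip.read_state())
E
```

```text
top {'vertical_fov': 43.051, 'cx': 253.87, 'cy': 189.66, 'position': [0.289, -0.133, 1.038], 'orientation': [[0.029, 0.984, -0.174], [-1.0, 0.028, -0.01], [-0.005, 0.174, 0.985]]}
scene {'vertical_fov': 46.957, 'cx': 245.988, 'cy': 187.343, 'position': [0.01, -0.662, 0.567], 'orientation': [[0.768, 0.38, -0.516], [-0.64, 0.473, -0.605], [0.015, 0.795, 0.606]]}
wrist {'vertical_fov': 65.706, 'cx': 254.556, 'cy': 196.454, 'position': [0.069, 0.627, 0.384], 'orientation': [[0.242, -0.927, -0.286], [0.97, 0.231, 0.072], [-0.0, -0.295, 0.956]]}
{'t': 0.15, 'joints': array([ 7.05613032e+01,  2.83055298e+01,  7.71176037e+01,  3.22247017e-04,
        7.46253960e+01, -5.47344525e+00]), 'joint_velocities': array([ 0.10221441, -0.18977681, -0.05780892, -0.07249557,  0.02517037,
       -0.04303926]), 'joint_efforts': array([ 2.40838097e-03, -8.79193354e+01, -3.82047701e+01,  7.08932849e-02,
        5.01872809e-02, -1.24130283e-04]), 'eef_pos': array([0.15081405, 0.60642847, 0.40429604]), 'eef_rot': array([[-9.70441894e-01,  2.41334720e-01, -2.86993982e-04],
       [ 2.41334875e-01,  9.70441571e-01, -7.96914972e-04],
       [ 8.61876393e-05, -8.42621332e-04, -9.99999641e-01]]), 'wrist_force': array([-0.03298939,  0.7593397 ,  0.94206782]), 'wrist_torque': array([ 0.02055141,  0.0027753 , -0.04792953]), 'grasp_force': 0.0, 'opening': 0.09146797717576431}
```

View pics/top0b.png

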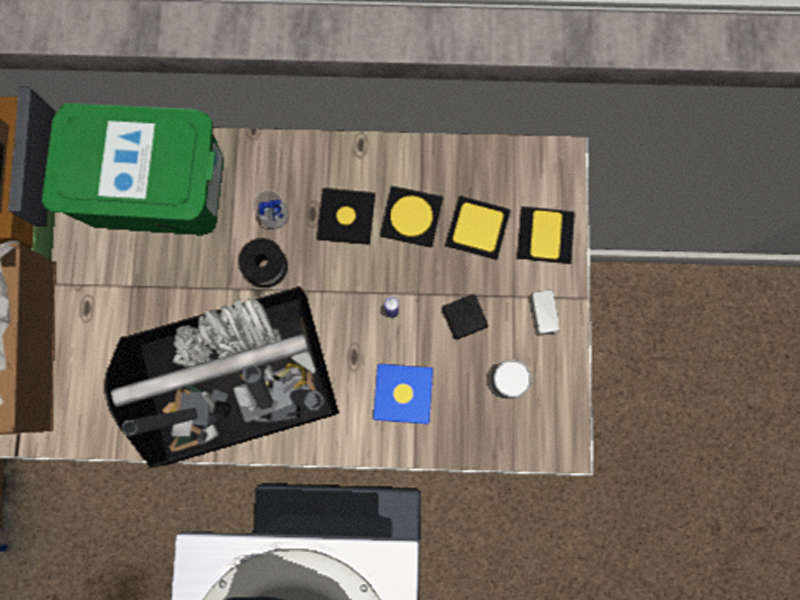

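View pics/scene0b.png

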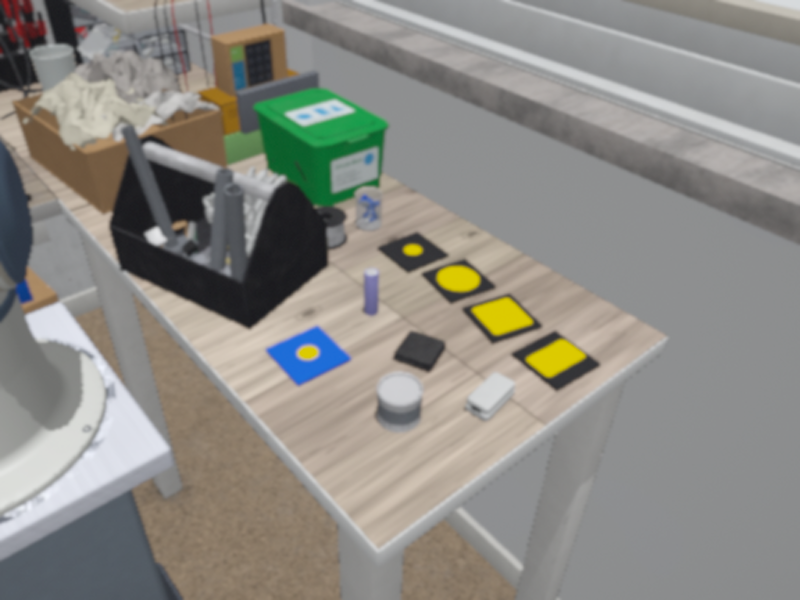

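The top view at 800x600 scale shows:
- **Things to move:** cell (391,306), receiver (465,316), charger (545,312), tin (510,379).
- **Tiles:** small disc (346,215), large disc (411,216), square (478,227), oblong (546,235).
- **Leave alone:** reel (263,262) and jar (270,209).

Two tiles could be the small-disc one: the black tile at (346,215) and the blue one at (403,393). The task asks for black foam and says to leave the blue one alone, so the black tile is the one.

```bash
cat > m.py <<'E'
from h import *
def comps(mask,mn=40):
    cs,_=cv2.findContours(mask.astype(np.uint8),cv2.RETR_EXTERNAL,cv2.CHAIN_APPROX_NONE)
    return [c[:,0].astype(float) for c in cs if cv2.contourArea(c)>mn]
def world(i,c,z,fish=False): return np.array([hit(i,u,v,z,fish) for u,v in c])
def rect(w):
    (c,s,a)=cv2.minAreaRect((w*1000).astype(np.float32)); return np.round(c,1),np.round(s,1),round(a,1)
def yellow(im):
    h=cv2.cvtColor(im,cv2.COLOR_RGB2HSV); return (h[...,0]>20)&(h[...,0]<35)&(h[...,1]>130)&(h[...,2]>120)
E
python3 - <<'E'
from m import *
im=cv2.imread('pics/top0.png')[:,:,::-1].copy(); i=manip.camera_info('top')
h=cv2.cvtColor(im,cv2.COLOR_RGB2HSV); H,S,V=[h[...,k].astype(int) for k in range(3)]
for c in comps(yellow(im)): print('Y',c.mean(0).round(),rect(world(i,c,.006)))
def roi(m,x0,y0,x1,y1):
    r=np.zeros_like(m); r[y0:y1,x0:x1]=m[y0:y1,x0:x1]; return r
for n,m,z,b in [('cell',(H>115)&(H<150)&(S>30),.066,(236,180,264,208)),('rec',V<75,.013,(275,180,320,222)),('chg',(S<40)&(V>150),.02,(332,180,364,220)),('tin',(S<40)&(V>150),.044,(306,222,346,262))]:
    for c in comps(roi(m,*b),20): print(n,c.mean(0).round(1),rect(world(i,c,z)))
a=cv2.resize(im[110:280,200:375,::-1],None,fx=4,fy=4,interpolation=cv2.INTER_CUBIC)[:600]
cv2.imwrite('pics/crop1.png',a[:, :700])
E
```

```text
Y [258. 251.] (array([ 340.2, -134.5]), array([20.8, 22.3]), 46.5)
Y [349. 150.] (array([ 566.2, -327.9]), array([40.2, 67.8]), 85.7)
Y [221. 137.] (array([585.8, -47. ]), array([25. , 26.4]), 1.6)
Y [306. 145.] (array([ 574.5, -232.7]), array([60.5, 60.2]), 75.9)
Y [263. 138.] (array([ 588.5, -139.2]), array([56.8, 57.1]), 1.6)
cell [249.8 195.6] (array([ 447.8, -115.7]), array([24.6, 16.2]), 1.7)
rec [297.  202.5] (array([ 445.7, -215.1]), array([50.3, 50.8]), 24.5)
chg [349.3 199.2] (array([ 454.6, -325. ]), array([57.5, 29.1]), 9.8)
tin [328.1 241.4] (array([ 361.9, -277.6]), array([47.6, 47.7]), 65.0)
```

View pics/crop1.png

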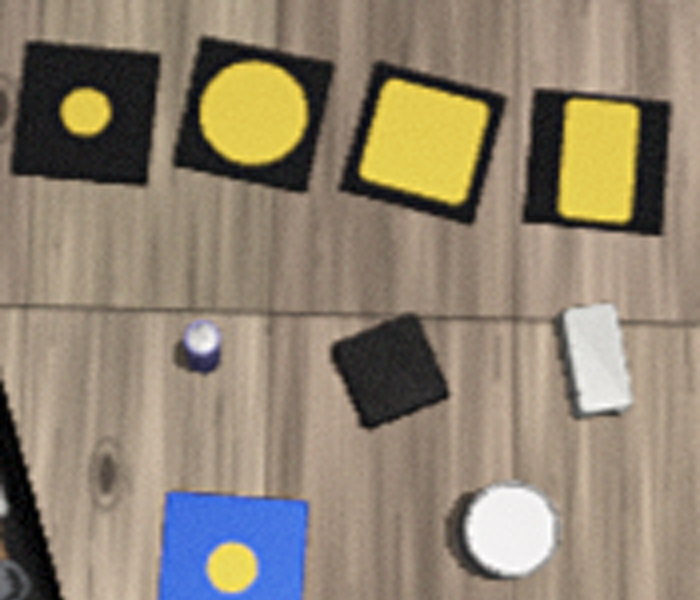

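The crop confirms it: the black small-disc tile is at crop (85,112) and the blue look-alike is at (232,567), which stays where it is. I'll rise first, then cross the tote to hover over the cell.

Request:
arm_command(
  moves=[
    [[0.09,0,0,-0.06,0],[0.09,0,0,-0.08,0],[0.09,-0.465,-0.629,-0.08,10],[0.09,-0.465,-0.629,-0.08,20],[0.09,-0.465,-0.629,-0.08,30],[0.09,-0.465,-0.629,-0.08,40],[0.09,-0.465,-0.629,-0.08,50],[0.09,-0.465,-0.629,-0.08,60],[0.09,-0.465,-0.629,-0.08,70],[0.09,-0.465,-0.629,-0.08,76],[0.09,-0.465,-0.629,-0.08,76],[0.09,-0.465,-0.629,-0.08,76]],
  ],
)

```text
t: 1.65
eef_pos: [0.3899, 0.0283, 0.4849]
eef_rot: [[-0.0, 1.0, 0.001], [1.0, 0.0, 0.0], [0.0, 0.001, -1.0]]
wrist_force: [1.7, 0.5, 0.5]
opening: 0.0898
grasp_force: 0.0
```

Request:
arm_command(
  moves=[
    [[0.09,-0.144,0.061,0,0],[0.09,-0.144,0.061,0,0],[0.09,-0.144,0.061,0.06,0],[0.09,-0.144,0.061,0.125,0],[0.09,-0.144,0.061,0.125,0],[0.09,-0.144,0.061,0.125,0]],
  ],
)

```text
t: 2.4
eef_pos: [0.4511, -0.1135, 0.3609]
eef_rot: [[-0.001, 1.0, 0.0], [1.0, 0.001, -0.0], [-0.0, 0.0, -1.0]]
wrist_force: [0.6, 0.1, 0.0]
opening: 0.0903
grasp_force: 0.0
```

```bash
python3 - <<'E'
from m import *
s=manip.read_state(); print(s['eef_pos'],s['joints'].round(1))
im,i=snap('wrist','w1'); print(i['position'],i['cx'],i['cy'])
cv2.imwrite('pics/w1b.png',cv2.resize(im[:,:,::-1],(768,576)))
for c in comps(yellow(im)): print(c.mean(0).round(),rect(world(i,c,.006,True)))
h=cv2.cvtColor(im,cv2.COLOR_RGB2HSV); m=(h[...,0]>115)&(h[...,0]<150)&(h[...,1]>50)
for c in comps(m,20): print('v',c.mean(0).round(),c.min(0),c.max(0))
E
```

```text
[ 0.45111588 -0.11347162  0.36086939] [-21.5  18.8 102.2   0.   59.  -21.5]
[ 0.45063406 -0.02884098  0.34036482] 254.55611738647008 196.45442139238972
[329. 318.] (array([ 563.9, -319. ]), array([21.7, 60.5]), 85.6)
[164. 198.] (array([ 340.5, -133.8]), array([23.4, 23.3]), 85.3)
[365. 201.] (array([ 588.5, -138.7]), array([57.2, 58.1]), 8.1)
[370. 127.] (array([587.1, -46.4]), array([24.7, 26.2]), 3.6)
v [177. 233.] [167. 220.] [188. 244.]
v [258. 191.] [248. 175.] [265. 205.]
```

View pics/w1b.png

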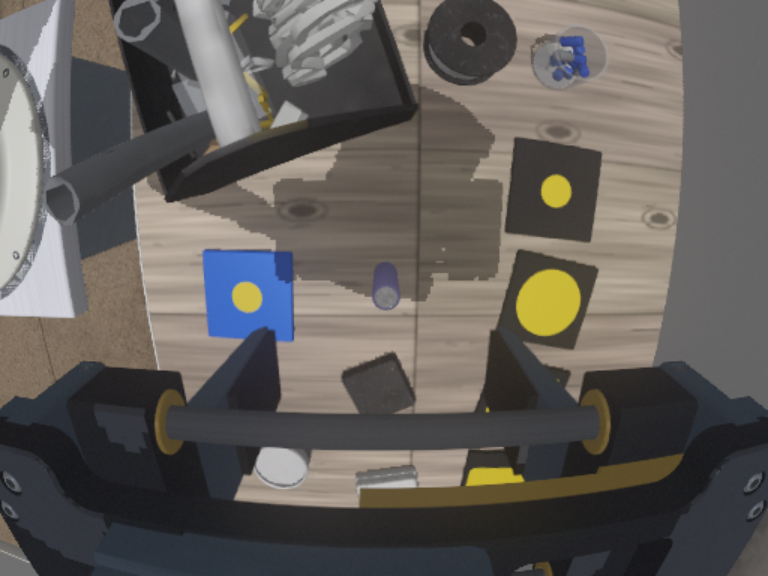

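The wrist picture (768x576) has the cell at (386,290) between the fingers, with the black small-disc tile at (556,191) and the jar and reel clear at the top. Next I'll get the cell's top centre and check the receiver and charger in the same frame.

```bash
python3 - <<'E'
from m import *
i=manip.camera_info('wrist'); t=manip.camera_info('top')
im=cv2.imread('pics/w1.png')
cr=im[165:215,235:280]; g=cv2.resize(cr,None,fx=10,fy=10,interpolation=cv2.INTER_CUBIC)
tp=cv2.resize(cv2.imread('pics/top0.png')[175:225,228:273],None,fx=10,fy=10,interpolation=cv2.INTER_CUBIC)[:500]
o=np.zeros((500,800,3),np.uint8); o[:, :400]=g[:, :400]; o[:,400:]=tp[:, :400]; cv2.imwrite('pics/cellcrop.png',o)
for u,v in[(257,200),(257,199)]: print(hit(i,u,v,.066,True))
for u,v in[(250.3,193),(250.3,192)]: print(hit(t,u,v,.066))
E
```

```text
[ 0.45394703 -0.11737203]
[ 0.45394362 -0.11635221]
[ 0.45393798 -0.11610376]
[ 0.45599216 -0.11604102]
```

View pics/cellcrop.png

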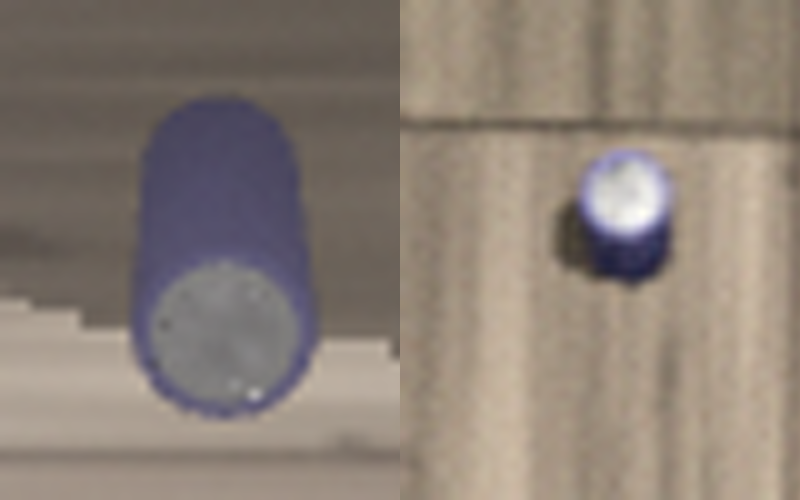

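The crop puts the cell's top centre at wrist pixel (257.0,197.5) and top-camera pixel (250.2,193.8). That gives a position of about (0.4535,-0.1155). I'll descend and grip it.

Request:
arm_command(
  moves=[
    [[0.05,0,0.002,0.06,0],[0.05,0,0.002,0.1,0],[0.05,0,0.002,0.13,0],[0.05,0,0.002,0.152,0],[0.05,0,0.002,0.152,0],[0.05,0,0.002,0.152,0]],
  ],
)

```text
t: 3.2
eef_pos: [0.4536, -0.1137, 0.2094]
eef_rot: [[-0.001, 1.0, 0.003], [1.0, 0.001, -0.001], [-0.001, 0.003, -1.0]]
wrist_force: [0.3, 0.6, -0.3]
opening: 0.0505
grasp_force: 0.0
```

Request:
arm_command(
  moves=[
    [[0.01,0,0,0,0],[0.01,0,0,0,0],[0.01,0,0,0,0],[0.01,0,0,0,0],[0.01,0,0,0,0],[0.01,0,0,0,0]],
  ],
  squeeze=15,
)

```text
t: 3.95
eef_pos: [0.4528, -0.1137, 0.2079]
eef_rot: [[-0.001, 1.0, 0.0], [1.0, 0.001, -0.0], [-0.0, 0.0, -1.0]]
wrist_force: [-0.7, -1.0, 6.3]
opening: 0.0181
grasp_force: 15.0
```

Request:
arm_command(
  moves=[
    [[0.01,0,0,-0.03,0],[0.01,0,0,-0.05,0],[0.01,0.034,0.067,-0.05,0],[0.01,0.068,0.1335,-0.05,0],[0.01,0.068,0.1335,-0.05,0],[0.01,0.068,0.1335,-0.03,0],[0.01,0.068,0.1335,-0.015,0],[0.01,0.068,0.1335,-0.009,0],[0.01,0.068,0.1335,-0.007,0],[0.01,0.068,0.1335,-0.007,0]],
  ],
)

```text
t: 5.2
eef_pos: [0.5862, -0.0457, 0.215]
eef_rot: [[-0.0, 1.0, 0.0], [1.0, 0.0, -0.0], [-0.0, 0.0, -1.0]]
wrist_force: [0.8, 0.4, -0.8]
opening: 0.018
grasp_force: 15.0
```

```bash
python3 - <<'E'
from m import *
s=manip.read_state(); print(s['eef_pos'],s['wrist_force'])
im,i=snap('wrist','w2')
print(i['position'])
cv2.imwrite('pics/w2b.png',cv2.resize(im[90:330,100:420,::-1],(800,600)))
E
```

```text
[ 0.58622736 -0.04574323  0.21504114] [ 0.75701791  0.36482341 -0.80692616]
[0.58582695 0.0388814  0.19454887]
```

View pics/w2b.png

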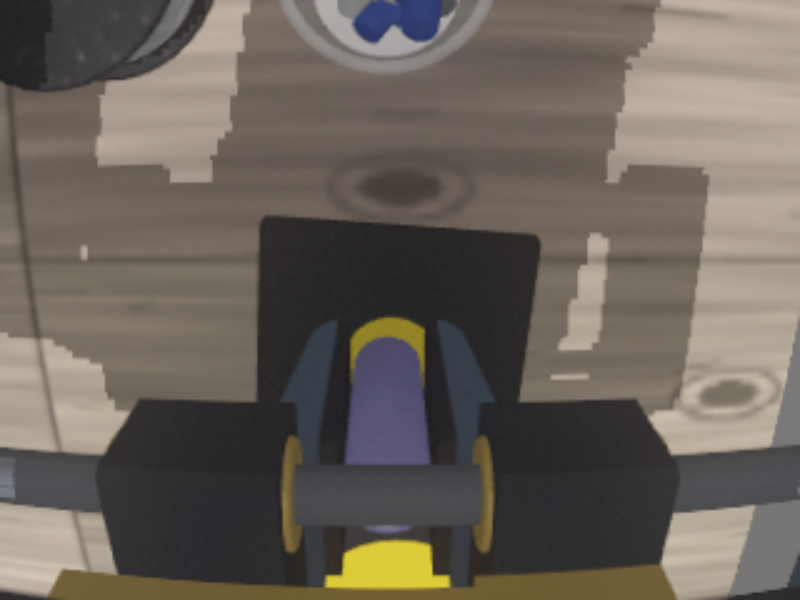

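The wrist crop shows the cell base on the yellow disc, centred left-right at about u=388. The yellow's far edge is at v=318 and the cell's base edge is at v=337, so I'll turn that gap into millimetres.

```bash
python3 - <<'E'
from m import *
i=manip.camera_info('wrist')
f=lambda u,v,z:print(hit(i,100+u/2.5-.3,90+v/2.5-.3,z,True))
f(388,318,.006); f(388,337,.0065); f(388,216+5,.006);f(262,216,.006);f(538,234,.006)
E
```

```text
[ 0.58626396 -0.03373472]
[ 0.58626515 -0.0391216 ]
[ 0.58625487 -0.00666817]
[ 0.55312744 -0.00519085]
[ 0.62613838 -0.01005966]
```

Request:
arm_command(
  moves=[
    [[0.01,0.001,0,0,0],[0.01,0.001,0,0.001,0],[0.01,0.001,0,0.001,0],[0.04,0.001,0,0.001,0],[0.04,0.001,0,0.001,0],[0.04,0.001,0,0.001,0],[0.06,0.001,0,-0.04,0],[0.06,0.001,0,-0.09,0],[0.06,0.001,0,-0.14,0],[0.06,0.001,0,-0.14,0]],
  ],
)

```text
t: 6.5
eef_pos: [0.587, -0.0447, 0.3585]
eef_rot: [[-0.001, 1.0, 0.007], [1.0, 0.001, -0.001], [-0.001, 0.007, -1.0]]
wrist_force: [-1.2, -0.5, -0.2]
opening: 0.0603
grasp_force: 0.0
```

```bash
python3 - <<'E'
from m import *
s=manip.read_state(); print(s['eef_pos'])
im,i=snap('wrist','w3')
cv2.imwrite('pics/w3b.png',cv2.resize(im[:,:,::-1],(768,576)))
for c in comps(yellow(im)): print(c.mean(0).round(),rect(world(i,c,.006,True)))
E
```

```text
[ 0.58702495 -0.04467135  0.35848792]
[245. 312.] (array([ 575.5, -235. ]), array([69.7, 47.3]), 0.0)
[ 79. 244.] (array([ 341.5, -133.2]), array([23.8, 22.6]), 75.5)
[255. 253.] (array([ 588.4, -138.1]), array([57.5, 58.2]), 89.8)
[253. 179.] (array([587.1, -43.4]), array([18.2, 24.6]), 83.3)
[ 55. 156.] (array([329.8,  -5.5]), array([63. , 14.1]), 1.6)
```

View pics/w3b.png

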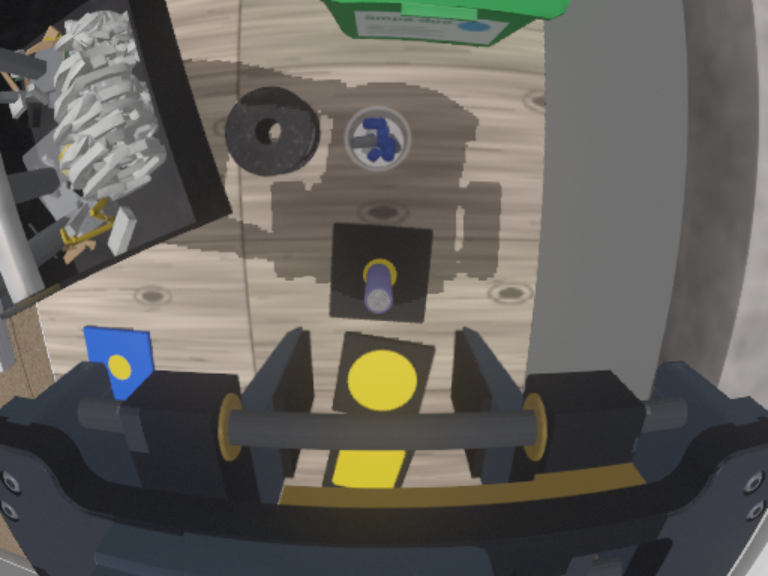

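The wrist picture shows the cell standing upright on the small disc at (378,290), with the jar and reel undisturbed. Next is the tin.

Request:
arm_command(
  moves=[
    [[0.09,-0.2335,-0.225,0,0],[0.09,-0.2335,-0.225,0,0],[0.09,-0.2335,-0.225,0,0],[0.09,-0.2335,-0.225,0,0],[0.09,-0.2335,-0.225,0,0],[0.09,-0.2335,-0.225,0,0],[0.09,-0.2335,-0.225,0,0],[0.09,-0.2335,-0.225,0,0]],
  ],
)

```text
t: 7.55
eef_pos: [0.362, -0.2774, 0.3543]
eef_rot: [[-0.002, 1.0, -0.0], [1.0, 0.002, 0.001], [0.001, -0.0, -1.0]]
wrist_force: [-0.3, 0.4, 0.6]
opening: 0.0899
grasp_force: 0.0
```

```bash
python3 - <<'E'
from m import *
s=manip.read_state(); print(s['eef_pos'],s['eef_rot'].round(3).tolist())
im,i=snap('wrist','w4')
cv2.imwrite('pics/w4b.png',cv2.resize(im[:,:,::-1],(768,576)))
h=cv2.cvtColor(im,cv2.COLOR_RGB2HSV)
for c in comps((h[...,1]<40)&(h[...,2]>140),100): print(c.mean(0).round(),rect(world(i,c,.044,True)),rect(world(i,c,.02,True)))
for c in comps(yellow(im)): print(c.mean(0).round(),rect(world(i,c,.006,True)))
E
```

```text
[ 0.36203386 -0.27735615  0.35428632] [[-0.002, 1.0, -0.0], [1.0, 0.002, 0.001], [0.001, -0.0, -1.0]]
[256. 264.] (array([ 361.6, -359.8]), array([151.4,   5.7]), 0.1) (array([ 361.6, -373.6]), array([163.9,   6.2]), 0.1)
[348. 223.] (array([ 461.5, -312.3]), array([90.3, 28.3]), 9.1) (array([ 469.8, -322.1]), array([97.8, 30.6]), 9.1)
[154. 165.] (array([ 257.4, -250.7]), array([  3.1, 137.1]), 0.2) (array([ 248.7, -255.5]), array([  3.4, 148.5]), 0.2)
[205.  90.] (array([ 317.8, -175.2]), array([21.5, 50. ]), 66.6) (array([ 314.2, -173.8]), array([23.2, 54.1]), 66.6)
[191.  62.] (array([ 302.4, -147.7]), array([36.6, 18.4]), 43.8) (array([ 297.5, -144. ]), array([39.6, 19.9]), 43.8)
[314.  39.] (array([ 400.7, -120. ]), array([ 64.9, 127.9]), 82.1) (array([ 403.9, -114. ]), array([ 70.3, 138.5]), 82.1)
[40. 61.] (array([ 108.1, -101.3]), array([124.2, 141.3]), 90.0) (array([ 87.1, -93.7]), array([134.5, 153. ]), 90.0)
[410. 221.] (array([ 567. , -327.4]), array([39.6, 67.8]), 85.7)
[425. 150.] (array([ 575.3, -232.3]), array([59.5, 59.9]), 75.7)
[438.  77.] (array([ 588.9, -138.8]), array([57.2, 57.7]), 74.4)
[236.  55.] (array([ 340.8, -133.5]), array([22.8, 23. ]), 0.1)
[433.  10.] (array([584.6, -49.6]), array([18.4, 25.4]), 51.5)
```

View pics/w4b.png

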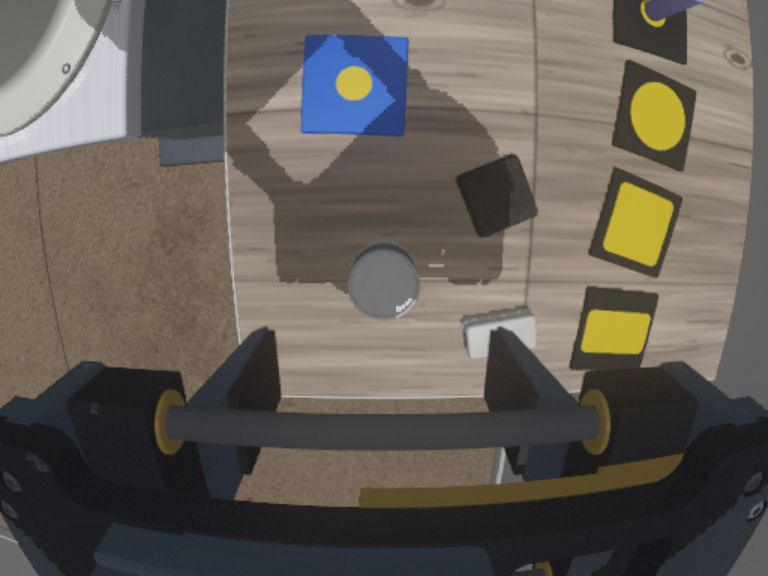

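The wrist picture shows the tin top at (384,283) between the fingers, the receiver at (497,195) and the charger at (498,332). Tile positions match the top camera to about 1 mm.

```bash
python3 - <<'E'
from m import *
i=manip.camera_info('wrist')
print('tin',[hit(i,u/1.5-.2,v/1.5-.2,.044,True).round(4) for u,v in[(384,283.5),(349,283.5),(419,283.5),(384,319)]])
im=cv2.imread('pics/w4.png')[:,:,::-1].copy(); h=cv2.cvtColor(im,cv2.COLOR_RGB2HSV)
m=(h[...,2]<58); r=np.zeros_like(m); r[98:162,300:362]=m[98:162,300:362]
for c in comps(r,100): print('rec',rect(world(i,c,.013,True)))
E
```

```text
tin [array([ 0.3629, -0.2736]), array([ 0.3393, -0.2736]), array([ 0.3866, -0.2736]), array([ 0.363 , -0.2991])]
rec (array([ 444.7, -215.6]), array([46.7, 49.4]), 23.3)
```

Request:
arm_command(
  moves=[
    [[0.07,0,0,0.06,0],[0.07,0,0,0.1,0],[0.07,0,0,0.13,0],[0.07,0,0,0.157,0],[0.07,0,0,0.157,0],[0.07,0,0,0.157,0],[0.03,0,0,0.157,0],[0.03,0,0,0.157,0],[0.03,0,0,0.157,0],[0.03,0,0,0.157,0],[0.03,0,0,0.157,0]],
  ],
  squeeze=20,
)

```text
t: 8.98
eef_pos: [0.3615, -0.2783, 0.1983]
eef_rot: [[-0.0, 1.0, 0.001], [1.0, 0.0, -0.001], [-0.001, 0.001, -1.0]]
wrist_force: [0.3, 2.2, 10.2]
opening: 0.0474
grasp_force: 20.1
```

Request:
arm_command(
  moves=[
    [[0.03,0,0,-0.04,0],[0.03,0,0,-0.07,0],[0.03,0.03,0.05,-0.07,0],[0.03,0.06,0.1,-0.07,0],[0.03,0.09,0.15,-0.07,0],[0.03,0.12,0.2,-0.07,0],[0.03,0.138,0.227,-0.07,0],[0.03,0.138,0.227,-0.05,0],[0.03,0.138,0.227,-0.025,0],[0.03,0.138,0.227,-0.012,0],[0.03,0.138,0.227,-0.008,0],[0.03,0.138,0.227,-0.008,0]],
  ],
)

```text
t: 10.48
eef_pos: [0.5883, -0.1402, 0.2061]
eef_rot: [[-0.0, 1.0, 0.0], [1.0, 0.0, -0.0], [-0.0, 0.0, -1.0]]
wrist_force: [0.6, 0.1, -0.5]
opening: 0.0481
grasp_force: 20.0
```

```bash
python3 - <<'E'
from m import *
s=manip.read_state(); print(s['eef_pos'],s['wrist_force'],s['opening'])
im,i=snap('wrist','w5')
x=im[150:310,150:362,::-1]; cv2.imwrite('pics/w5b.png',cv2.resize(x,(795,600)))
E
```

```text
[ 0.58833757 -0.14020874  0.20605545] [ 0.63668118  0.14060113 -0.54931927] 0.048092458599521035
```

View pics/w5b.png

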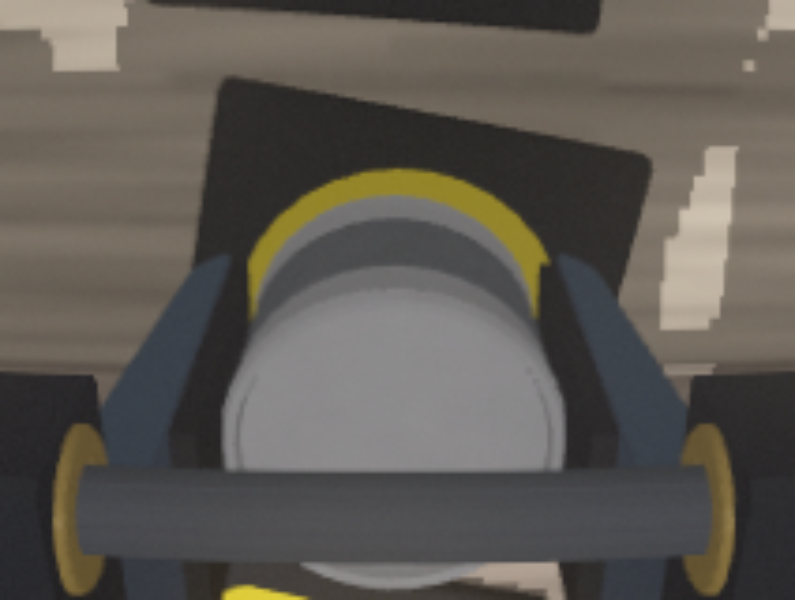

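The crop shows the yellow's far edge at (398,169) and the tin's lower edge at (398,196), with even gaps left and right. I'll work out the offset.

```bash
python3 - <<'E'
from m import *
i=manip.camera_info('wrist')
f=lambda u,v,z:print(hit(i,150+u/3.75-.37,150+v/3.75-.37,z,True))
f(398,169,.006); f(398,196,.0078); f(398,288,.0518);f(398,267,.0518);f(398,587,.0518)
E
```

```text
[ 0.58897819 -0.10986516]
[ 0.58897484 -0.11406213]
[ 0.58876245 -0.11224152]
[ 0.58875807 -0.10928894]
[ 0.58885292 -0.16135819]
```

Request:
arm_command(
  moves=[
    [[0.03,0,0,0.002,0],[0.03,0,0,0.002,0],[0.075,0,0,0.002,0],[0.075,0,0,0.002,0],[0.075,0,0,0.002,0],[0.075,0,0,-0.06,0],[0.09,0,0,-0.12,0],[0.09,-0.038,-0.072,-0.12,-10],[0.09,-0.075,-0.143,-0.12,-20],[0.09,-0.075,-0.143,-0.12,-24.5],[0.09,-0.075,-0.143,-0.12,-24.5],[0.09,-0.075,-0.143,-0.12,-24.5]],
  ],
)

```text
t: 12.02
eef_pos: [0.4457, -0.2152, 0.3259]
eef_rot: [[-0.414, 0.91, 0.001], [0.91, 0.414, -0.0], [-0.001, 0.0, -1.0]]
wrist_force: [0.0, -0.1, -0.7]
opening: 0.0898
grasp_force: 0.0
```

```bash
python3 - <<'E'
from m import *
s=manip.read_state(); R=s['eef_rot'];print(s['eef_pos'],R.round(3).tolist(), np.degrees(np.arctan2(R[1,1],R[0,1])))
im,i=snap('wrist','w6'); it,ti=snap('top','top2')
cv2.imwrite('pics/w6b.png',cv2.resize(im[:,:,::-1],(768,576)))
h=cv2.cvtColor(im,cv2.COLOR_RGB2HSV)
r=np.zeros((384,512),bool); r[140:235,205:310]=(h[...,2]<62)[140:235,205:310]
for c in comps(r,300): print('rec',c.min(0),c.max(0),rect(world(i,c,.013,True)))
for c in comps(yellow(im)): print(c.mean(0).round(),rect(world(i,c,.006,True)))
E
```

```text
[ 0.44572812 -0.2152091   0.3258856 ] [[-0.414, 0.91, 0.001], [0.91, 0.414, -0.0], [-0.001, 0.0, -1.0]] 24.462420552535775
rec [232. 166.] [280. 213.] (array([ 446.8, -213.2]), array([49.1, 50.1]), 24.4)
[305. 307.] (array([ 567. , -327.3]), array([39.4, 67.2]), 85.1)
[321. 250.] (array([ 544.1, -249.4]), array([ 7.1, 16.9]), 29.8)
[362. 233.] (array([ 580.6, -211.1]), array([17. , 58.8]), 72.5)
[388. 176.] (array([ 578.8, -140.3]), array([38.3, 57.3]), 6.0)
[428. 109.] (array([584.6, -49. ]), array([19.6, 25. ]), 40.1)
[193.  76.] (array([ 340.8, -133.2]), array([23.5, 23.9]), 67.7)
```

View pics/w6b.png

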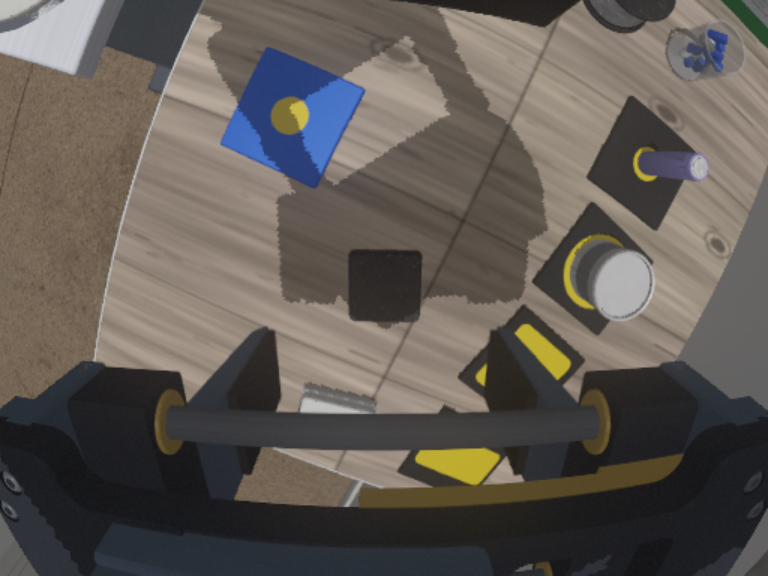

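The wrist picture shows the tin on the large disc and the receiver at (385,285), square to the fingers. I'll descend and grip the receiver.

Request:
arm_command(
  moves=[
    [[0.08,0,0,0.05,0],[0.08,0,0,0.09,0],[0.08,0,0,0.115,0],[0.08,0,0,0.125,0],[0.08,0,0,0.131,0],[0.08,0,0,0.131,0],[0.03,0,0,0.131,0],[0.03,0,0,0.131,0],[0.03,0,0,0.131,0],[0.03,0,0,0.131,0],[0.03,0,0,0.131,0]],
  ],
  squeeze=20,
)

```text
t: 13.5
eef_pos: [0.4454, -0.2152, 0.195]
eef_rot: [[-0.415, 0.91, 0.0], [0.91, 0.415, -0.0], [-0.0, 0.0, -1.0]]
wrist_force: [0.1, 0.8, 7.2]
opening: 0.0508
grasp_force: 20.0
```

Request:
arm_command(
  moves=[
    [[0.03,0,0,-0.04,0],[0.03,0,0,-0.05,5],[0.03,-0.035,0.055,-0.05,15],[0.03,-0.07,0.1102,-0.05,25],[0.03,-0.07,0.1102,-0.05,35],[0.03,-0.07,0.1102,-0.05,38.7],[0.03,-0.07,0.1102,-0.025,38.7],[0.03,-0.07,0.1102,-0.012,38.7],[0.03,-0.07,0.1102,-0.008,38.7],[0.03,-0.07,0.1102,-0.008,38.7],[0.03,-0.07,0.1102,-0.008,38.7]],
  ],
)

```text
t: 14.88
eef_pos: [0.5748, -0.2332, 0.2033]
eef_rot: [[0.245, 0.97, 0.001], [0.97, -0.245, -0.0], [-0.0, 0.001, -1.0]]
wrist_force: [0.2, 0.5, 0.0]
opening: 0.0505
grasp_force: 20.0
```

```bash
python3 - <<'E'
from m import *
s=manip.read_state(); R=s['eef_rot'];print(s['eef_pos'],np.degrees(np.arctan2(R[1,1],R[0,1])),s['opening'])
im,i=snap('wrist','w7')
x=im[150:310,150:362,::-1]; cv2.imwrite('pics/w7b.png',cv2.resize(x,(795,600)))
E
```

```text
[ 0.57480218 -0.2331771   0.20333324] -14.169509989954967 0.05053739029838688
```

View pics/w7b.png

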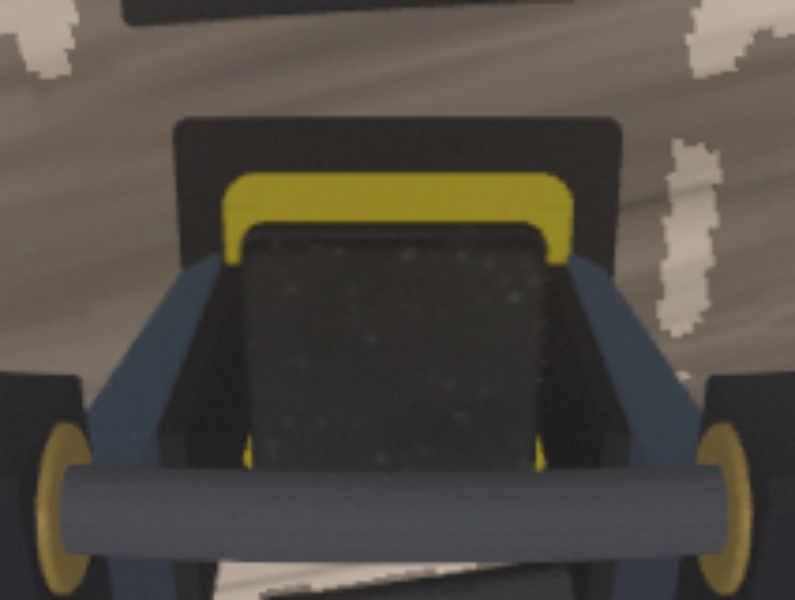

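The crop shows yellow spanning u 222-573 with its far edge at v=172, and the receiver spanning u 243-547 with its edge at v=222. It's parallel, but the far gap looks large, so I'll measure it.

```bash
python3 - <<'E'
from m import *
i=manip.camera_info('wrist'); s=manip.read_state(); R=s['eef_rot']; p=s['eef_pos'][:2]
def f(u,v,z):
    d=hit(i,150+u/3.75-.37,150+v/3.75-.37,z,True)-p; print((d@R[:2,:2]*1000).round(2))
f(397,172,.006); f(395,222,.0083);f(395,222,.0213);f(395,240,.0213); f(222,210,.006);f(573,210,.006);f(243,245,.0083);f(547,245,.0083)
E
```

```text
[30.64  0.2 ]
[22.66 -0.14]
[27.27 -0.17]
[24.32 -0.17]
[ 23.95 -29.36]
[23.91 29.97]
[ 18.52 -25.71]
[18.48 25.45]
```

Request:
arm_command(
  moves=[
    [[0.03,0.0015,0,0,0],[0.03,0.0015,0,0.002,0],[0.03,0.0015,0,0.002,0],[0.075,0.0015,0,0.002,0],[0.075,0.0015,0,0.002,0],[0.075,0.0015,0,0.002,0],[0.08,0.0015,0,-0.06,0],[0.08,0.0015,0,-0.12,0],[0.08,0.0015,0,-0.12,0],[0.08,0.0015,0,-0.12,0]],
  ],
)

```text
t: 16.18
eef_pos: [0.5747, -0.2315, 0.3225]
eef_rot: [[0.245, 0.97, -0.0], [0.97, -0.245, 0.0], [0.0, -0.0, -1.0]]
wrist_force: [-0.5, 0.4, -0.9]
opening: 0.0802
grasp_force: 0.0
```

```bash
python3 - <<'E'
from m import *
s=manip.read_state(); R=s['eef_rot']; p=s['eef_pos'];print(p,np.degrees(np.arctan2(R[1,1],R[0,1])))
im,i=snap('wrist','w8')
h=cv2.cvtColor(im,cv2.COLOR_RGB2HSV)
tool=lambda w:((w-p[:2])@R[:2,:2])
for c in comps(yellow(im),150):
    if abs(c.mean(0)[0]-255)<80: print('Y',c.mean(0).round(),rect(tool(world(i,c,.006,True))))
m=yellow(im).astype(np.uint8); cs,hi=cv2.findContours(m,cv2.RETR_CCOMP,cv2.CHAIN_APPROX_NONE)
for c,q in zip(cs,hi[0]):
    if q[3]>=0 and cv2.contourArea(c)>200: print('hole',rect(tool(world(i,c[:,0].astype(float),.006,True))),rect(tool(world(i,c[:,0].astype(float),.019,True))))
cv2.imwrite('pics/w8b.png',cv2.resize(im[130:290,150:362,::-1],(795,600),interpolation=cv2.INTER_CUBIC))
E
```

```text
[ 0.57472316 -0.2314828   0.32247549] -14.167152163996503
Y [270. 265.] (array([-91.7,  15.5]), array([67.8, 33.7]), 80.6)
Y [256. 184.] (array([-0.9,  0.7]), array([57.4, 58.3]), 0.0)
```

View pics/w8b.png

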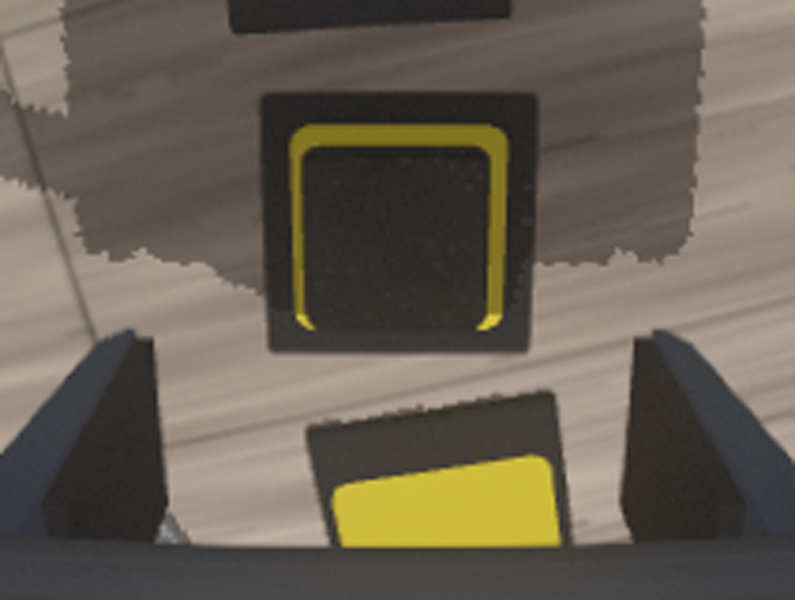

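The crop shows the receiver parallel to the square. Yellow spans v 124-330 and u 290-508, and the receiver's far base edge is at v=147.

```bash
python3 - <<'E'
from m import *
i=manip.camera_info('wrist'); s=manip.read_state(); R=s['eef_rot']; p=s['eef_pos'][:2]
def f(n,u,v,z):
    d=hit(i,150+u/3.75-.37,130+v/3.75-.37,z,True)-p; print(n,(d@R[:2,:2]*1000).round(2))
f('Yfar',399,124,.006);f('Ynear',399,330,.006); f('Rfar base',397,147,.006);f('R near top',397,331,.019)
f('YL',293,200,.006);f('YR',505,200,.006);f('RLbase',302,200,.006);f('RRbase',492,200,.006)
f('tile far',399,93,.006);f('tile near',399,352,.006)
it=cv2.imread('pics/top2.png')
t,ti=snap('top','top3')
m=yellow(t).astype(np.uint8); cs,hi=cv2.findContours(m,cv2.RETR_CCOMP,cv2.CHAIN_APPROX_NONE)
for c,q in zip(cs,hi[0]):
    if q[3]>=0 and cv2.contourArea(c)>50: print('hole',c.mean((0,1)).round(1),rect(world(ti,c[:,0].astype(float),.019)))
h=cv2.cvtColor(t,cv2.COLOR_RGB2HSV)
E
```

```text
Yfar [29.33  0.42]
Ynear [-29.84   0.48]
Rfar base [23.   -0.12]
R near top [-25.1   -0.11]
YL [  8.24 -28.63]
YR [ 8.25 29.52]
RLbase [  8.23 -26.15]
RRbase [ 8.24 25.93]
tile far [37.79  0.41]
tile near [-36.6    0.49]
```

The receiver is within about 1 mm of the silhouette centre and aligned, so I'll leave it. Next is the charger.

Request:
arm_command(
  moves=[
    [[0.08,0,0,0,10],[0.08,-0.06,-0.047,0,20],[0.08,-0.12,-0.0935,0,30],[0.08,-0.12,-0.0935,0,40],[0.08,-0.12,-0.0935,0,50],[0.07,-0.12,-0.0935,0,60],[0.07,-0.12,-0.0935,0,66],[0.07,-0.12,-0.0935,0,66],[0.07,-0.12,-0.0935,0,66],[0.07,-0.12,-0.0935,0,66]],
  ],
)

```text
t: 17.52
eef_pos: [0.4549, -0.325, 0.3224]
eef_rot: [[0.985, 0.172, -0.0], [0.172, -0.985, 0.0], [-0.0, -0.0, -1.0]]
wrist_force: [-0.3, 0.1, 0.6]
opening: 0.0699
grasp_force: 0.0
```

```bash
python3 - <<'E'
from m import *
s=manip.read_state(); R=s['eef_rot']; p=s['eef_pos'];print(p,np.degrees(np.arctan2(R[1,1],R[0,1])))
im,i=snap('wrist','w9')
h=cv2.cvtColor(im,cv2.COLOR_RGB2HSV)
r=np.zeros((384,512),bool); r[130:250,190:330]=((h[...,1]<45)&(h[...,2]>95))[130:250,190:330]
for c in comps(r,200):
    w=world(i,c,.02,True); print('chg',c.min(0),c.max(0),rect(w),((w-p[:2])@R[:2,:2]*1000).min(0).round(1),((w-p[:2])@R[:2,:2]*1000).max(0).round(1))
for c in comps(yellow(im),150): print('Y',c.mean(0).round(),rect(world(i,c,.006,True)))
cv2.imwrite('pics/w9b.png',cv2.resize(im[:,:,::-1],(768,576)))
E
```

```text
[ 0.45492472 -0.32502508  0.32243453] -80.08089963567026
chg [213. 130.] [329. 249.] (array([ 457.8, -337.4]), array([ 93.3, 144. ]), 89.9) [-62.2 -45.5] [63.6 70.6]
Y [278.  82.] (array([ 567. , -327.5]), array([40. , 67.8]), 85.6)
Y [185.  60.] (array([ 575.3, -232.3]), array([59.7, 59.6]), 75.5)
Y [114.  46.] (array([ 586.6, -147.2]), array([40.6, 58.1]), 75.3)
```

View pics/w9b.png

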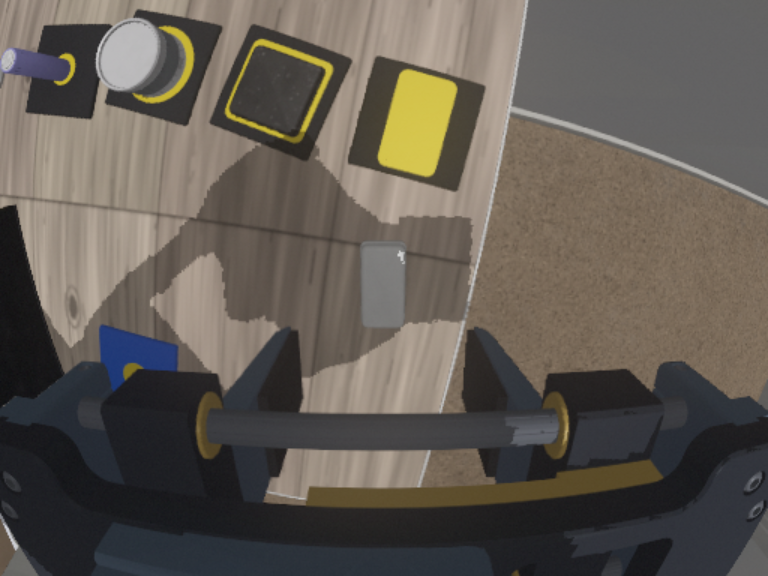

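The wrist picture shows the charger at u 361-405, v 241-328, centred between the fingers and aligned. The cell, tin and receiver are all on their tiles.

```bash
python3 - <<'E'
from m import *
i=manip.camera_info('wrist'); s=manip.read_state(); R=s['eef_rot']; p=s['eef_pos'][:2]
def f(n,u,v,z):
    d=hit(i,u/1.5-.17,v/1.5-.17,z,True)-p; print(n,(d@R[:2,:2]*1000).round(2))
f('base far',384,241,0);f('top far',384,246,.02);f('near top',383,328,.02);f('L',361.5,285,.02);f('R',405,285,.02)
E
```

```text
base far [29.25  0.28]
top far [29.58  0.21]
near top [-26.81  -0.41]
L [  3.51 -14.57]
R [ 3.51 14.05]
```

Request:
arm_command(
  moves=[
    [[0.06,0,0,0.05,0],[0.06,0,0,0.09,0],[0.06,0,0,0.11,0],[0.06,0,0,0.12,0],[0.06,0,0,0.126,0],[0.06,0,0,0.126,0],[0.01,0,0,0.126,0],[0.01,0,0,0.126,0],[0.01,0,0,0.126,0],[0.01,0,0,0.126,0],[0.01,0,0,0.126,0]],
  ],
  squeeze=20,
)

```text
t: 18.95
eef_pos: [0.455, -0.3251, 0.197]
eef_rot: [[0.985, 0.171, 0.0], [0.171, -0.985, -0.0], [0.0, 0.0, -1.0]]
wrist_force: [-1.4, 0.5, 6.5]
opening: 0.0306
grasp_force: 20.0
```

Request:
arm_command(
  moves=[
    [[0.01,0,0,-0.04,0],[0.01,0,0,-0.05,5],[0.01,0.05,0.01,-0.05,14.3],[0.01,0.109,0.0215,-0.05,14.3],[0.01,0.109,0.0215,-0.05,14.3],[0.01,0.109,0.0215,-0.025,14.3],[0.01,0.109,0.0215,-0.012,14.3],[0.01,0.109,0.0215,-0.008,14.3],[0.01,0.109,0.0215,-0.008,14.3],[0.01,0.109,0.0215,-0.008,14.3]],
  ],
)

```text
t: 20.2
eef_pos: [0.5661, -0.3279, 0.2054]
eef_rot: [[0.997, -0.078, 0.001], [-0.078, -0.997, -0.001], [0.001, 0.001, -1.0]]
wrist_force: [-0.3, 0.4, -0.5]
opening: 0.0306
grasp_force: 20.0
```

```bash
python3 - <<'E'
from m import *
s=manip.read_state(); R=s['eef_rot']; p=s['eef_pos'];print(p,np.degrees(np.arctan2(R[1,1],R[0,1])),s['opening'])
im,i=snap('wrist','w10')
for c in comps(yellow(im),60):
    t=((world(i,c,.006,True)-p[:2])@R[:2,:2]*1000); print('Y',c.min(0),c.max(0),t.min(0).round(1),t.max(0).round(1))
# column profile through the middle: yellow -> white transition
for u in (248,256,262):
    print(u,[tuple(int(q) for q in im[v,u]) for v in range(186,222,2)])
E
```

```text
[ 0.56613186 -0.32786411  0.20542872] -94.47421989309615 0.03058856724121072
Y [225. 188.] [285. 219.] [ 13.1 -19.8] [34.  18.9]
Y [ 85. 188.] [159. 248.] [  -9.3 -121.5] [ 34.6 -63.7]
Y [  4. 187.] [ 50. 252.] [ -21.  -211.3] [  36.5 -161.1]
248 [(57, 50, 48), (135, 120, 48), (134, 119, 46), (135, 120, 47), (133, 118, 45), (119, 110, 74), (111, 109, 108), (129, 127, 126), (108, 108, 106), (110, 109, 108), (117, 118, 116), (129, 129, 126), (131, 131, 130), (131, 129, 129), (130, 130, 128), (132, 131, 130), (131, 129, 128), (129, 130, 128)]
256 [(57, 53, 46), (134, 119, 46), (134, 119, 45), (134, 119, 46), (134, 119, 46), (119, 111, 74), (109, 108, 107), (125, 124, 123), (111, 109, 108), (112, 111, 110), (119, 118, 117), (129, 128, 127), (131, 132, 130), (130, 130, 128), (131, 130, 129), (131, 130, 130), (129, 128, 127), (130, 130, 129)]
262 [(58, 52, 49), (134, 118, 46), (135, 121, 48), (135, 120, 47), (134, 119, 46), (118, 109, 71), (108, 107, 105), (124, 123, 122), (111, 111, 109), (112, 109, 109), (117, 117, 116), (130, 128, 127), (132, 131, 130), (131, 130, 129), (129, 129, 127), (131, 130, 129), (130, 130, 128), (130, 129, 127)]
```

Request:
arm_command(
  moves=[
    [[0.01,0.0008,-0.0004,0,0],[0.01,0.0008,-0.0004,0.002,0],[0.01,0.0008,-0.0004,0.002,0],[0.055,0.0008,-0.0004,0.002,0],[0.055,0.0008,-0.0004,0.002,0],[0.055,0.0008,-0.0004,0.002,0],[0.06,0.0008,-0.0004,-0.06,0],[0.06,0.0008,-0.0004,-0.12,0],[0.06,-0.05,-0.0004,-0.16,0],[0.06,-0.1,-0.0004,-0.16,0],[0.06,-0.1,-0.0004,-0.16,0],[0.06,-0.1,-0.0004,-0.16,0]],
  ],
)

```text
t: 21.75
eef_pos: [0.4666, -0.3197, 0.3649]
eef_rot: [[0.997, -0.078, 0.001], [-0.078, -0.997, -0.0], [0.001, 0.0, -1.0]]
wrist_force: [-0.7, -0.0, 0.2]
opening: 0.0605
grasp_force: 0.0
```

```bash
python3 - <<'E'
from m import *
s=manip.read_state(); p=s['eef_pos'];print(p,s['wrist_force'])
im,i=snap('wrist','w11')
for c in comps(yellow(im),60): print('Y',c.min(0),c.max(0),rect(world(i,c,.006,True)))
t,ti=snap('top','top4'); sc,_=snap('scene','sc4')
a=cv2.resize(im[30:190,0:400,::-1],(800,320),interpolation=cv2.INTER_CUBIC)
b=cv2.resize(sc[120:260,200:420,::-1],(400,255),interpolation=cv2.INTER_CUBIC)
c=cv2.resize(t[100:210,190:385,::-1],(400,226),interpolation=cv2.INTER_CUBIC)
o=np.zeros((575,800,3),np.uint8); o[:320]=a; o[320:,:400]=b; o[320:546,400:]=c; cv2.imwrite('pics/final.png',o)
E
```

```text
[ 0.46662107 -0.31967693  0.36491823] [-0.73124584 -0.04637249  0.21846897]
Y [92. 73.] [120. 119.] (array([ 587.8, -147.4]), array([39.6, 57.5]), 80.0)
Y [146.  68.] [199. 121.] (array([ 575.4, -232.3]), array([59.8, 59.8]), 75.6)
Y [238.  64.] [272. 122.] (array([ 566.8, -327.3]), array([38.3, 66.5]), 85.5)
```

View pics/final.png

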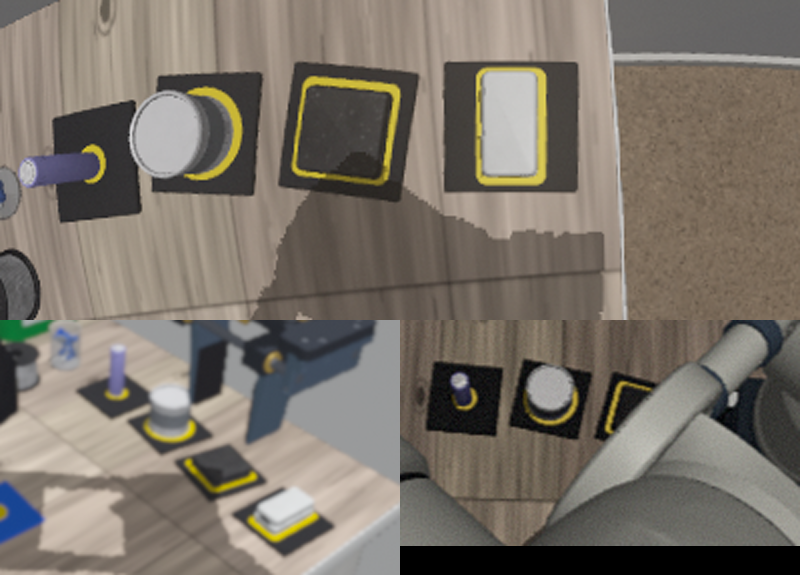

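The final picture has all four on their silhouettes: cell upright at (95,162), tin at (215,132), receiver at (346,130) and charger at (511,126). The yellow borders look even allowing for parallax, and the gripper is clear, so I'm handing in.

```bash
python3 -c "
from bench import manip
print(manip.finish_job())"
```

```text
the job is handed in; nothing more can be done
None
```

The job is handed in at about 22 s: the cell (standing upright), tin, receiver and charger are each on their matching tile, within about 1 mm of centre by my camera checks, and the reel, jar and blue look-alike were left alone.

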